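# Roller up the feeder ramp

## Robot

A 6-joint arm with a two-finger parallel gripper is mounted at the origin on the work surface. World frame = base frame: x ahead of the robot, y to its left, z up, the work surface at z = 0. Lengths are in m, angles in rad, forces in N, time in s.
With the tool pointing down it reaches from about 0.35 to 0.775 m from the base axis. Payload 5.5 kg.
Tool frame: the origin (TCP) lies on the centre line of the jaws, within the pads' length; the fingertips stand 8 mm ahead of it and the grasp point (between the pads) lies 11 mm behind it; z points along the fingers, y is the direction in which the jaws open and shut (so a half turn about z gives the same grasp; the last joint's range is limited). The gripper opens to 85 mm and grips with 20 to 120 N. Pads are 22 mm wide; open, the fingers measure 114 mm over their backs; the gripper's body (76 mm by 85 mm) begins 54 mm behind the grasp point. The pads swing forward as they close: fully open they stand 13 mm farther back than shut.
Start: joints at [-1.313, 0.313, 0.046, 1.304, 0, 1.431], TCP at [0.223, -0.53, 0.239] pointing down, gripper open.
Joint ranges: [-2.76, 2.76], [-0.86, 1.69], [-1.03, 1.26], [-2.2, 2.34], [-1.47, 1.5], [-3.14, 3.14]. Speed limits (rad/s): [2.57, 2.57, 3.14, 3.14, 3.14, 3.14].

## Interface

Orientations are given as a unit quaternion [w, x, y, z].
In Python, from workcell import env gives the robot as it stands. The module is installed in compiled form; this text tells all that it offers.
- The arm moves only by the tool play_rows, never from a script. Its argument "steps" is a list of rows, each an object with "claw": the closure in counts, from 0 (fully open) to 255 (shut); "dp": the shift along the tool's x, y, z in m, a list of three; "angular": the turn, a rotation vector about the tool's x, y, z in degrees, a list of three. In form: [{"claw": claw, "dp": [dx, dy, dz], "angular": [wx, wy, wz]}, ...]. A call has exactly 8 rows; each row shifts and turns the commanded pose from where the row before left it, along the tool's axes as they then stand; what a row does not reach is not made up. A row lasts 1/12 s, in which the tool goes at most 41.7 mm and 7.16 degrees, less where a joint would pass 70% of its speed; a pose out of reach is approached as far as the arm can. A call is refused whole if a number of a shift passes 0.0417 or a number of a turn 7.16, either way. A call with a gripper value outside its range is refused whole. The fingers move at their own pace and stop on an object; "force" is the grip in N (left out, the last holds). Time passes only in rows, so rows that do not move let the fingers close, or fill a call up. It gives the time, the measured TCP pose, the force and the opening at its end, in the units of the state.
- env.get_state(): the state, without advancing time (a new reading comes with each control period).
- env.read_camera(name): name is "side" or "top" or "wrist"; returns (picture, depth): 400x640x3 uint8, red, green, blue; 400x640 float32, m along the optical axis (not along the pixel's ray), 0 where there is no reading.
- env.calibration(name): a dict with "fx", "fy", "cx", "cy" (pixels), "world_from_camera" (4x4, takes a point from camera to world coordinates); the wrist camera has in their place "hand_eye" (4x4, takes a point from camera to tool coordinates, whose origin is the TCP and whose axes are the flange's). Camera axes: x right, y down, z forward; pixel columns grow to the right and rows downward; lengths in m; the calibration is good to about 2 mm. A picture is of the moment at which its call begins: read the wrist's pose just before it. calibration takes no time and is no camera call.
- env.hand_in(): hands the job in, once; it reports no verdict.
The state is a dict: "clock": time; "joint_pos": joint angles; "qvel": joint speeds; "tau": joint torques, N m; "tcp_pos": TCP position; "orientation": TCP orientation; "wrist_force": force on the tool from outside, world axes, zero at the start; "ft_torque": the same for the moment, N m; "finger_gap": finger opening in m.
Only numpy, scipy, OpenCV 4.12 (cv2) and the standard library are available. Lean on these libraries where they do the work, as an engineer would, in place of code of your own. Each camera call takes 0.05 s, during which the arm holds its last target. There are 200 camera calls.

## Task

Push the big grey roller up the blue feeder ramp with your fingertips, over the crest, until it sits in the dip at the top against the end stop, and leave it there. Keep your fingers against it all the way up the slope, slowly, so that it never rolls free or runs back down, and do not lift it. Leave the other things on the bench where they are.

Things in the scene. Friction and masses are not known exactly. Their poses are not given: they have to be found in the camera images.
- ramp: Blue plastic feeder ramp fixed to the bench, 392 mm long in all, 100 mm wide. Origin: on the bench near its middle; x points uphill along it, y across, z up. Side walls 6 mm thick, 88 mm apart inside, rise 18 mm above the deck along both sides. A low lip, 30 mm above the bench, closes the foot end 198 to 208 mm downhill of the origin.
- ramp_foot (a point): Where the slope begins, on the deck's centre line: x = -90 mm in the ramp's frame, 20 mm above the bench. Downhill of it the deck is level; uphill of it rises at 7 degrees to the crest.
- ramp_crest (a point): Top edge of the slope, on the deck's centre line: x = 100 mm in the ramp's frame, 43.3 mm above the bench. Beyond it the deck falls at 8 degrees (the dip) to the upright end stop.
- ramp_home (a point): Where the roller's centre is when it sits in the dip against the end stop: on the centre line at x = 130 mm in the ramp's frame, 81.5 mm above the bench. Axes as the ramp's. The end stop's face is 42 mm further uphill (x = 172 mm, 12 mm thick), its top 92 mm above the bench.
- roller: Plain grey roller of smooth, slippery plastic (friction about 0.35) with metal end faces, diameter 84 mm, length 80 mm, about 0.4 kg (0.25 to 0.6), lying across the ramp on its level foot, free to roll; nothing holds it on the slope. Origin at its centre; y is its axle, x and z turn with it as it rolls. Its centre starts 105 to 150 mm downhill of the ramp's origin and is 62 mm above the bench there.
- sleeve: Bystander: small upright aluminium sleeve, 44 mm diameter, 50 mm tall. Origin at the centre of its underside.
- screwdriver: Bystander: screwdriver lying on the bench, about 200 mm long along x. Origin at its underside.
- parts_tray: Bystander: small open grey tray 100 x 80 x 40 mm. Origin at the centre of its underside.
Things that resemble listed ones, but are neither listed nor needed, are in the scene too. Leave any orange look-alike of the roller alone.

How it is judged:
On the way, in this order (a step that is already met when the one before it is completed fails the run):
1. the roller is on the upper part of the slope with the fingers against it (x of roller in the frame of ramp between 0 and 0.09 m and contact force between the fingers and roller above 0.05 N), for 0.04 s.
2. the roller sits in the dip against the end stop (x of roller in the frame of ramp_home between -0.005 and 0.004 m and y of roller in the frame of ramp_home between -0.008 and 0.008 m and z of roller in the frame of ramp_home between -0.004 and 0.004 m and angle between the y axis of roller and the y axis of ramp, either way round below 0.12 rad), for 0.2 s.
At the end, for the whole second after the job is handed in: The roller rests in the dip against the end stop: its centre within about 5 mm along, 8 mm across and 4 mm in height of the home point, its axle square across the ramp within 0.12 rad, at rest (all of step 2 and linear speed of roller below 0.02 m/s and angular speed of roller below 0.4 rad/s); the robot touches nothing.
It fails at once if the roller runs free on the slope: faster than 0.18 m/s with no finger touching it (x of roller in the frame of ramp between -0.07 and 0.085 m and contact force between the fingers and roller below 0.005 N and linear speed of roller above 0.18 m/s).
It fails at once if the roller is lifted off the deck by more than about 12 mm (z of roller in the frame of ramp above 0.1 m or (x of roller in the frame of ramp below 0 m and z of roller in the frame of ramp above 0.088 m) or (x of roller in the frame of ramp below -0.08 m and z of roller in the frame of ramp above 0.076 m)).
It fails at once if another thing on the bench is moved by more than 15 mm (distance of any of sleeve, screwdriver, parts_tray from where it was at the start of the episode above 0.015 m).
It fails at once if the small sleeve is knocked over (angle between sleeve's own z axis and vertical above 0.3 rad).
It also fails if it takes over 48 s, if anything falls off the work surface, if the arm or the gripper's body presses on something with over 40 N, if the wrist force passes 120 N, or if a joint passes its speed limit or range.

## Working session

There is one attempt and no reset: what is moved stays moved. The work goes in short steps, Python scripts to look and compute and a tool call to move; the robot and the scene stay as the last step left them, time stands still between calls to the robot, and variables do not carry over. Pictures are saved under pics/ and viewed, about 8 in all and at most 12, crops included, and the job is handed in when it is done.

Besides the shell and the picture viewer there is one more tool, called after ">>>" as name(argument=value, ...) on one line, values as JSON. play_rows: Moves the arm, as the interface text tells. Its arguments: {"type":"object","properties":{"steps":{"type":"array","items":{"type":"object","properties":{"claw":{"type":"number"},"dp":{"type":"array","items":{"type":"number"}},"angular":{"type":"array","items":{"type":"number"}}}}},"force":{"type":"number"}},"required":["steps"]}

```bash
mkdir -p pics; python3 - <<'E'
from workcell import env
import cv2,numpy as np
s=env.get_state();print(s)
for n in("top","side"):
    p,d=env.read_camera(n);np.savez(f"{n}.npz",p=p,d=d);cv2.imwrite(f"pics/{n}0.png",p[:,:,::-1]);c=env.calibration(n);print(n,c)
E
```

```text
{'clock': 0.0, 'joint_pos': array([-1.31257916e+00,  3.14022037e-01,  4.49624628e-02,  1.30360193e+00,
       -5.20590863e-06,  1.43120303e+00]), 'qvel': array([-0.0016503 ,  0.00150993, -0.00030089, -0.00041994,  0.00154206,
       -0.00107332]), 'tau': array([-1.45649450e-03, -4.80630934e+01,  2.98531830e+01,  1.94356567e-02,
       -1.88449494e-04, -2.40953403e-05]), 'tcp_pos': array([ 0.22261833, -0.52960839,  0.2383898 ]), 'orientation': array([-9.30795328e-04,  9.80283060e-01,  1.97596184e-01, -5.78796381e-05]), 'wrist_force': array([0.53244832, 0.04859866, 0.16669239]), 'ft_torque': array([ 0.01305688,  0.01465862, -0.01969231]), 'finger_gap': 0.08562639660784324}
top {'fx': 369.09568115703377, 'fy': 369.09568115703377, 'cx': 319.0639346257676, 'cy': 197.02899496587753, 'world_from_camera': array([[-4.98526269e-02, -9.77574436e-01,  2.04604344e-01,
         4.32800288e-01],
       [-9.98756225e-01,  4.86215091e-02, -1.10431535e-02,
         4.50109556e-03],
       [ 8.47332518e-04, -2.04900393e-01, -9.78782464e-01,
         9.51829338e-01],
       [ 0.00000000e+00,  0.00000000e+00,  0.00000000e+00,
         1.00000000e+00]])}
side {'fx': 411.39794843463477, 'fy': 411.39794843463477, 'cx': 319.01049472995385, 'cy': 204.02970722637332, 'world_from_camera': array([[ 0.99817662, -0.02702633,  0.05397229,  0.54854854],
       [-0.05980584, -0.56379616,  0.82374581, -0.70626059],
       [ 0.00816654, -0.82547166, -0.56438448,  0.58061848],
       [ 0.        ,  0.        ,  0.        ,  1.        ]])}
```

View pics/top0.png

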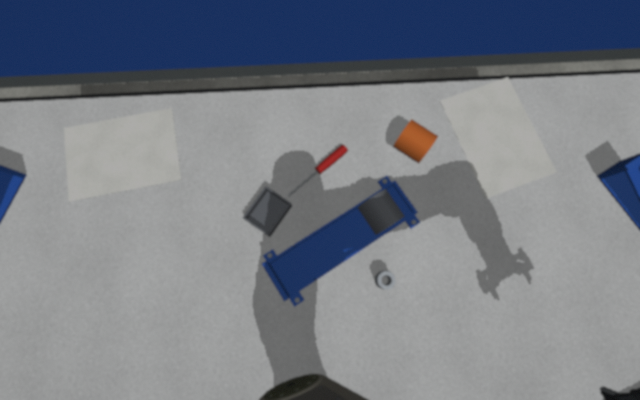

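View pics/side0.png

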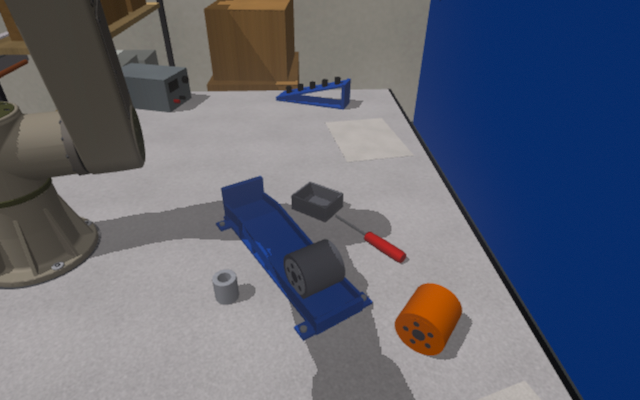

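```bash
cat > h.py <<'E'
import numpy as np,cv2
from workcell import env
def cloud(n,p,d):
    c=env.calibration(n);v,u=np.mgrid[:400,:640]
    P=np.stack([(u-c['cx'])/c['fx']*d,(v-c['cy'])/c['fy']*d,d],-1)
    T=c['world_from_camera'];return P@T[:3,:3].T+T[:3,3]
E
python3 - <<'E'
from h import *
for n in("top","side"):
    f=np.load(n+".npz");p,d=f['p'],f['d'];W=cloud(n,p,d)
    hsv=cv2.cvtColor(p,cv2.COLOR_RGB2HSV)
    roi=np.zeros((400,640),bool)
    if n=="top": roi[170:310,255:425]=1
    else: roi[170:345,210:375]=1
    b=roi&(hsv[...,0]>100)&(hsv[...,0]<130)&(hsv[...,1]>120)&(d>0)
    B=W[b];B=B[(B[:,2]>-.01)&(B[:,2]<.12)]
    r=cv2.minAreaRect((B[B[:,2]>.012][:,:2]*1000).astype(np.float32));print(n,len(B),r)
    print(' box',cv2.boxPoints(r).round(0).tolist())
    S=B[B[:,2]>.065];print(' stop',len(S),cv2.minAreaRect((S[:,:2]*1000).astype(np.float32)),S[:,2].max())
    # roller: dark low sat, high
    g=roi&(hsv[...,1]<90)&(W[...,2]>.055)&(W[...,2]<.13)&(d>0)
    k,l,st,ce=cv2.connectedComponentsWithStats(g.astype(np.uint8))
    i=1+st[1:,4].argmax();G=W[l==i];print(' roller',ce[i],st[i],G.mean(0),G[:,2].max(),cv2.minAreaRect((G[:,:2]*1000).astype(np.float32)))
    np.save(n+"_r.npy",G);np.save(n+"_b.npy",B)
f=np.load("side.npz");cv2.imwrite("pics/crop.png",cv2.resize(f['p'][170:360,200:470,::-1],None,fx=2.9,fy=2.9,interpolation=2))
E
```

```text
top 5168 ((517.9494018554688, -59.05177307128906), (99.83223724365234, 387.261962890625), 30.19609260559082)
 box [[377.0, 83.0], [572.0, -252.0], [658.0, -201.0], [464.0, 133.0]]
 stop 262 ((495.50030517578125, -44.46284484863281), (96.02339935302734, 347.0690612792969), 25.523971557617188) 0.09599533095266388
 roller [380.5942029  211.23007246] [ 359  190   44   44 1104] [ 0.57053784 -0.14781676  0.09589268] 0.10754318403579521 ((572.6348876953125, -152.14088439941406), (79.55541229248047, 79.19416046142578), 29.087554931640625)
side 7396 ((520.5005493164062, -60.985107421875), (101.33677673339844, 394.7950439453125), 30.364688873291016)
 box [[377.0, 84.0], [577.0, -257.0], [664.0, -206.0], [464.0, 135.0]]
 stop 488 ((424.5406799316406, 101.93695068359375), (96.78764343261719, 17.055843353271484), 30.905990600585938) 0.09290331611184516
 roller [315.49725275 265.44413919] [ 284  240   62   54 2184] [ 0.5784032  -0.17448124  0.08679559] 0.1052565474979561 ((576.9959716796875, -156.92471313476562), (83.06755828857422, 82.82089233398438), 28.93571662902832)
```

View pics/crop.png

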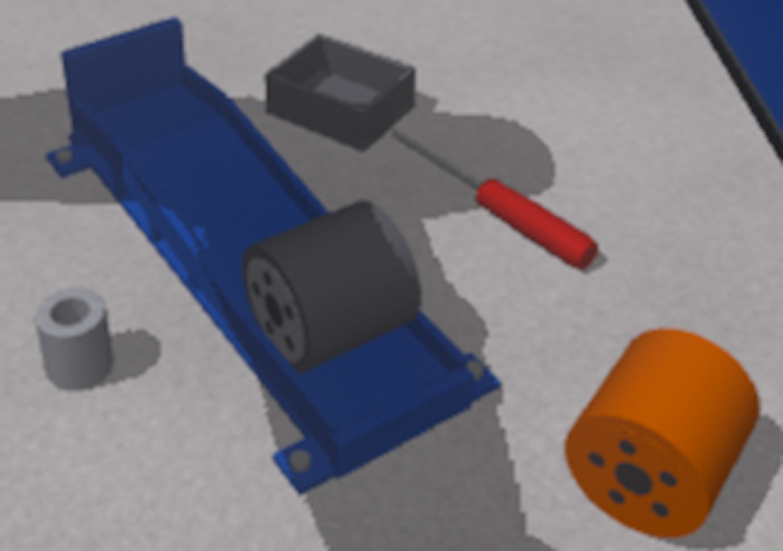

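The crop confirms which roller is meant. The grey one, at side pixel (315,265), lies on the ramp's foot. The orange one, at (430,318), is the look-alike and stays where it is. The two views agree on the ramp: uphill heading is about 120.3° and its origin is near (0.513, -0.050). The roller is at ramp x ≈ -0.122. First I'll turn the tool so its x axis points uphill.

>>> play_rows(force=20, steps=[{"claw":135,"dp":[0,0,0],"angular":[0,0,-7]},{"claw":135,"dp":[0,0,0],"angular":[0,0,-7]},{"claw":135,"dp":[0,0,0],"angular":[0,0,-7]},{"claw":135,"dp":[0,0,0],"angular":[0,0,-7]},{"claw":135,"dp":[0,0,0],"angular":[0,0,-7]},{"claw":135,"dp":[0,0,0],"angular":[0,0,-7]},{"claw":135,"dp":[0,0,0],"angular":[0,0,-7]},{"claw":135,"dp":[0,0,0],"angular":[0,0,-7]}])

```text
clock: 0.77
tcp_pos: [0.2227, -0.5298, 0.2387]
orientation: [-0.001, 0.771, 0.637, 0.0]
wrist_force: [0.2, -0.3, -0.5]
finger_gap: 0.0404
```

>>> play_rows(steps=[{"claw":135,"dp":[0,0,0],"angular":[0,0,-7]},{"claw":135,"dp":[0,0,0],"angular":[0,0,-7]},{"claw":135,"dp":[0,0,0],"angular":[0,0,-7]},{"claw":135,"dp":[0,0,0],"angular":[0,0,-7]},{"claw":135,"dp":[0,0,0],"angular":[0,0,-7]},{"claw":135,"dp":[0,0,0],"angular":[0,0,-6.5]},{"claw":135,"dp":[0,0.02,0],"angular":[0,0,0]},{"claw":135,"dp":[0.005,0.035,0],"angular":[0,0,0]}])

```text
clock: 1.43
tcp_pos: [0.2663, -0.4997, 0.2384]
orientation: [-0.0, 0.5, 0.866, -0.0]
wrist_force: [1.5, -0.3, 0.2]
finger_gap: 0.0401
```

>>> play_rows(steps=[{"claw":135,"dp":[0.007,0.04,0],"angular":[0,0,0]},{"claw":135,"dp":[0.007,0.04,0],"angular":[0,0,0]},{"claw":135,"dp":[0.007,0.04,0],"angular":[0,0,0]},{"claw":135,"dp":[0.007,0.04,0],"angular":[0,0,0]},{"claw":135,"dp":[0.007,0.04,0],"angular":[0,0,0]},{"claw":135,"dp":[0.007,0.04,0],"angular":[0,0,0]},{"claw":135,"dp":[0.007,0.04,0],"angular":[0,0,0]},{"claw":135,"dp":[0.007,0.04,0],"angular":[0,0,0]}])

```text
clock: 2.1
tcp_pos: [0.5169, -0.2866, 0.239]
orientation: [-0.0, 0.498, 0.867, -0.0]
wrist_force: [0.2, -0.1, -0.4]
finger_gap: 0.04
```

>>> play_rows(steps=[{"claw":135,"dp":[0.003,0.035,0],"angular":[0,0,0]},{"claw":135,"dp":[0.003,0.035,0],"angular":[0,0,0]},{"claw":135,"dp":[0.003,0.027,0],"angular":[0,0,0]},{"claw":135,"dp":[0.001,0.016,0],"angular":[0,0,0]},{"claw":135,"dp":[0,0.004,0.02],"angular":[0,0,0]},{"claw":135,"dp":[0,0,0.03],"angular":[0,0,0]},{"claw":135,"dp":[0,0,0.03],"angular":[0,0,0]},{"claw":135,"dp":[0,0,0.02],"angular":[0,0,0]}])

```text
clock: 2.77
tcp_pos: [0.6106, -0.2196, 0.1358]
orientation: [-0.002, 0.497, 0.867, -0.0]
wrist_force: [-0.3, 0.1, -0.0]
finger_gap: 0.0401
```

```bash
cat >> h.py <<'E'
O=np.array([.5134,-.0499]);a=np.radians(120.3);U=np.array([np.cos(a),np.sin(a)]);V=np.array([-U[1],U[0]])
def ramp(P): P=np.asarray(P);return np.c_[(P[...,:2].reshape(-1,2)-O)@U,(P[...,:2].reshape(-1,2)-O)@V,P[...,2].reshape(-1)]
def look(name,crop):
    s=env.get_state();print(s['clock'],'tcp ramp',(ramp(s['tcp_pos'])*1000).round(1),'F',s['wrist_force'].round(2))
    p,d=env.read_camera("side");x0,y0,x1,y1=crop
    cv2.imwrite(f"pics/{name}.png",cv2.resize(p[y0:y1,x0:x1,::-1],None,fx=2.5,fy=2.5,interpolation=2))
    return p,d
E
python3 - <<'E'
from h import *
p,d=look("s1",(200,90,480,330))
for n in("top","side"):
    R=ramp(np.load(n+"_r.npy"));R=R[R[:,2]>.06]
    # fit circle of r 42 at z 62 : x offset
    from scipy.optimize import least_squares
    f=least_squares(lambda q:np.hypot(R[:,0]-q[0],R[:,2]-q[1])-.042,[-.12,.062],loss='soft_l1',f_scale=.002);print(n,f.x,R[:,1].min(),R[:,1].max())
E
```

```text
2.7667 tcp ramp [[-195.6    1.7  135.8]] F [-0.33  0.06 -0.04]
top [-0.12065047  0.06187842] -0.039849461083772575 0.04011456104060254
side [-0.12253784  0.06067783] -0.04203183395708538 0.040586743826267306
```

View pics/s1.png

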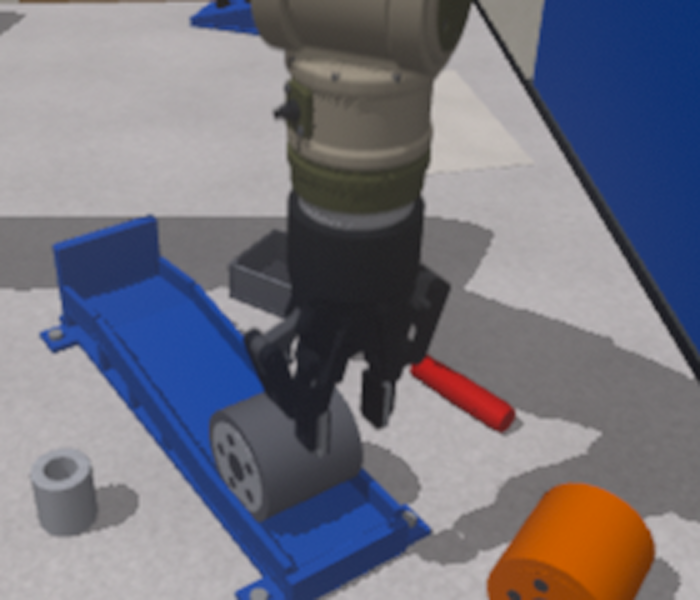

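The picture shows the fingertips at crop (315,440) and (375,415), over the foot behind the grey roller, and nothing has moved. I'll lower the tips to just below the axle height, then close the gap slowly.

>>> play_rows(steps=[{"claw":135,"dp":[0,0,0.015],"angular":[0,0,0]},{"claw":135,"dp":[0,0,0.02],"angular":[0,0,0]},{"claw":135,"dp":[0,0,0.02],"angular":[0,0,0]},{"claw":135,"dp":[0,0,0.015],"angular":[0,0,0]},{"claw":135,"dp":[0,0,0.008],"angular":[0,0,0]},{"claw":135,"dp":[0.003,0,0.002],"angular":[0,0,0]},{"claw":135,"dp":[0.004,0,0],"angular":[0,0,0]},{"claw":135,"dp":[0.004,0,0],"angular":[0,0,0]}])

```text
clock: 3.48
tcp_pos: [0.6066, -0.2112, 0.0604]
orientation: [0.001, 0.498, 0.867, 0.0]
wrist_force: [0.8, -0.4, -0.0]
finger_gap: 0.0401
```

>>> play_rows(steps=[{"claw":135,"dp":[0.003,0,0],"angular":[0,0,0]},{"claw":135,"dp":[0.002,0,0],"angular":[0,0,0]},{"claw":135,"dp":[0.002,0,0],"angular":[0,0,0]},{"claw":135,"dp":[0.002,0,0],"angular":[0,0,0]},{"claw":135,"dp":[0.002,0,0],"angular":[0,0,0]},{"claw":135,"dp":[0.002,0,0],"angular":[0,0,0]},{"claw":135,"dp":[0.002,0,0],"angular":[0,0,0]},{"claw":135,"dp":[0.002,0,0],"angular":[0,0,0]}])

```text
clock: 4.15
tcp_pos: [0.5975, -0.1964, 0.0593]
orientation: [0.0, 0.498, 0.867, -0.0]
wrist_force: [0.9, -0.1, 0.4]
finger_gap: 0.0403
```

```bash
cat >> h.py <<'E'
def roller():
    from scipy.optimize import least_squares
    for n in("top","side"):
        p,d=env.read_camera(n);W=cloud(n,p,d);R=ramp(W.reshape(-1,3));hsv=cv2.cvtColor(p,cv2.COLOR_RGB2HSV).reshape(-1,3)
        zc=np.clip(.043+(R[:,0]+.09)*.123,.043,.066)
        m=(abs(R[:,1])<.041)&(R[:,2]>zc+.012)&(R[:,2]<zc+.067)&(abs(R[:,0])<.17)&(hsv[:,1]<90)&(d.reshape(-1)>0)
        Q=R[m];x0=np.median(Q[:,0])
        f=least_squares(lambda q:np.hypot(Q[:,0]-q[0],Q[:,2]-q[1])-.042,[x0,.07],loss='cauchy',f_scale=.002);print(n,len(Q),(f.x*1000).round(1))
E
python3 - <<'E'
from h import *
look("s2",(200,90,480,330));roller()
E
```

```text
4.15 tcp ramp [[-168.9    1.3   59.3]] F [ 0.94 -0.08  0.41]
top 1154 [-113.9   61.9]
side 758 [-127.4   99.7]
```

View pics/s2.png

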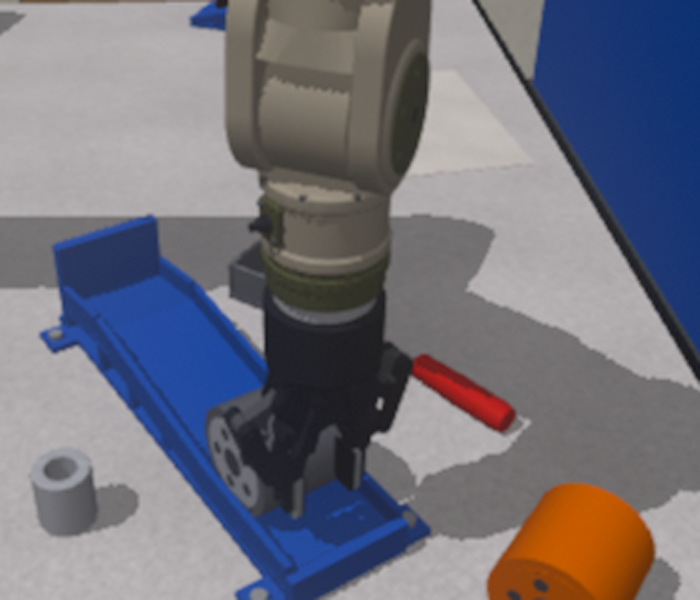

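Contact is made: the top view puts the roller at ramp x -114 mm, and the TCP is 55 mm behind it. The fingertips are at crop (295,512) and (350,485), against the roller. Next I'll push slowly, rising with the slope.

>>> play_rows(steps=[{"claw":135,"dp":[0.003,0,0],"angular":[0,0,0]},{"claw":135,"dp":[0.003,0,0],"angular":[0,0,0]},{"claw":135,"dp":[0.004,0,0],"angular":[0,0,0]},{"claw":135,"dp":[0.004,0,0],"angular":[0,0,0]},{"claw":135,"dp":[0.004,0,0],"angular":[0,0,0]},{"claw":135,"dp":[0.004,0,0],"angular":[0,0,0]},{"claw":135,"dp":[0.004,0,-0.0005],"angular":[0,0,0]},{"claw":135,"dp":[0.004,0,-0.0005],"angular":[0,0,0]}])

```text
clock: 4.97
tcp_pos: [0.5826, -0.1704, 0.0605]
orientation: [0.0, 0.498, 0.867, -0.0]
wrist_force: [0.8, -0.9, 0.8]
finger_gap: 0.0401
```

>>> play_rows(steps=[{"claw":135,"dp":[0.004,0,-0.0005],"angular":[0,0,0]},{"claw":135,"dp":[0.004,0,-0.0005],"angular":[0,0,0]},{"claw":135,"dp":[0.004,0,-0.0005],"angular":[0,0,0]},{"claw":135,"dp":[0.004,0,-0.0005],"angular":[0,0,0]},{"claw":135,"dp":[0.004,0,-0.0005],"angular":[0,0,0]},{"claw":135,"dp":[0.004,0,-0.0005],"angular":[0,0,0]},{"claw":135,"dp":[0.004,0,-0.0005],"angular":[0,0,0]},{"claw":135,"dp":[0.004,0,-0.0005],"angular":[0,0,0]}])

```text
clock: 5.63
tcp_pos: [0.5662, -0.1426, 0.0643]
orientation: [0.0, 0.498, 0.867, -0.0]
wrist_force: [1.3, -1.1, 0.4]
finger_gap: 0.0402
```

```bash
python3 - <<'E'
from h import *
look("s3",(200,90,480,330));roller()
E
```

```text
5.6333 tcp ramp [[-106.7    1.2   64.3]] F [ 1.29 -1.13  0.45]
top 966 [-51.1  66.8]
side 1011 [-76.1 104.4]
```

View pics/s3.png

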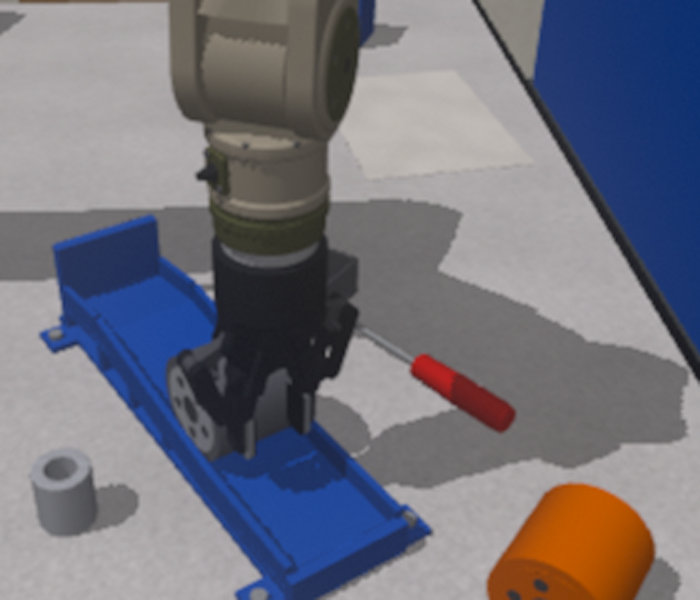

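The roller is being carried up squarely: x -51 mm, height 67 mm as expected there, with the fingertips on it at crop (250,450) and (305,425). I'll keep going.

>>> play_rows(steps=[{"claw":135,"dp":[0.004,0,-0.0005],"angular":[0,0,0]},{"claw":135,"dp":[0.004,0,-0.0005],"angular":[0,0,0]},{"claw":135,"dp":[0.004,0,-0.0005],"angular":[0,0,0]},{"claw":135,"dp":[0.004,0,-0.0005],"angular":[0,0,0]},{"claw":135,"dp":[0.004,0,-0.0005],"angular":[0,0,0]},{"claw":135,"dp":[0.004,0,-0.0005],"angular":[0,0,0]},{"claw":135,"dp":[0.004,0,-0.0005],"angular":[0,0,0]},{"claw":135,"dp":[0.004,0,-0.0005],"angular":[0,0,0]}])

```text
clock: 6.45
tcp_pos: [0.55, -0.115, 0.0684]
orientation: [0.0, 0.498, 0.867, -0.0]
wrist_force: [1.0, -0.3, 0.2]
finger_gap: 0.04
```

>>> play_rows(steps=[{"claw":135,"dp":[0.004,0,-0.0005],"angular":[0,0,0]},{"claw":135,"dp":[0.004,0,-0.0005],"angular":[0,0,0]},{"claw":135,"dp":[0.004,0,-0.0005],"angular":[0,0,0]},{"claw":135,"dp":[0.004,0,-0.0005],"angular":[0,0,0]},{"claw":135,"dp":[0.004,0,-0.0005],"angular":[0,0,0]},{"claw":135,"dp":[0.004,0,-0.0005],"angular":[0,0,0]},{"claw":135,"dp":[0.004,0,-0.0005],"angular":[0,0,0]},{"claw":135,"dp":[0.004,0,-0.0005],"angular":[0,0,0]}])

```text
clock: 7.12
tcp_pos: [0.5339, -0.0874, 0.0723]
orientation: [0.0, 0.498, 0.867, -0.0]
wrist_force: [0.5, -1.1, -0.0]
finger_gap: 0.0404
```

>>> play_rows(steps=[{"claw":135,"dp":[0.004,0,-0.0005],"angular":[0,0,0]},{"claw":135,"dp":[0.004,0,-0.0005],"angular":[0,0,0]},{"claw":135,"dp":[0.004,0,-0.0005],"angular":[0,0,0]},{"claw":135,"dp":[0.004,0,-0.0005],"angular":[0,0,0]},{"claw":135,"dp":[0.004,0,-0.0005],"angular":[0,0,0]},{"claw":135,"dp":[0.004,0,-0.0005],"angular":[0,0,0]},{"claw":135,"dp":[0.004,0,-0.0005],"angular":[0,0,0]},{"claw":135,"dp":[0.004,0,-0.0005],"angular":[0,0,0]}])

```text
clock: 7.78
tcp_pos: [0.5177, -0.0597, 0.0763]
orientation: [0.0, 0.498, 0.867, -0.0]
wrist_force: [0.2, -0.8, 0.4]
finger_gap: 0.0399
```

```bash
python3 - <<'E'
from h import *
look("s4",(200,90,480,330));roller()
E
```

```text
7.7833 tcp ramp [[-10.7   1.2  76.3]] F [ 0.23 -0.77  0.44]
top 327 [44.7 78.5]
side 911 [19.8 66.1]
```

View pics/s4.png

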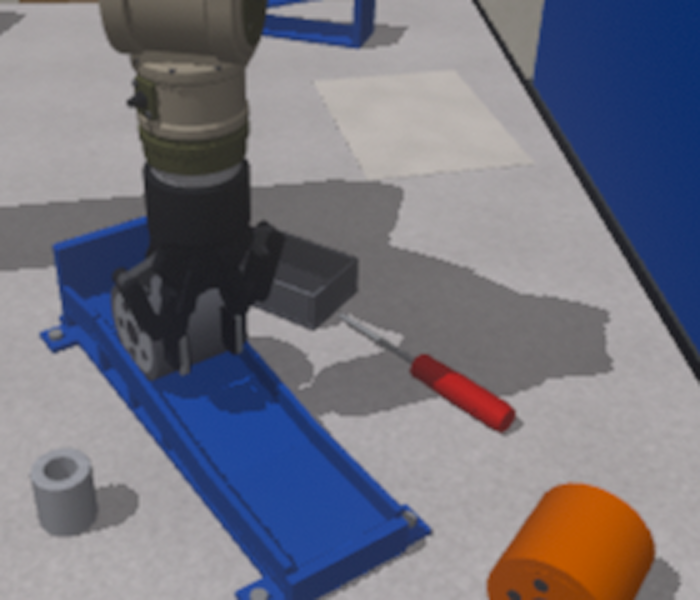

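The roller is at x +45 mm on the upper slope, with the fingers still on it at crop (180,370) and (235,350). The tray, screwdriver and sleeve haven't moved. Next is the crest, slower.

>>> play_rows(steps=[{"claw":135,"dp":[0.004,0,-0.0005],"angular":[0,0,0]},{"claw":135,"dp":[0.004,0,-0.0005],"angular":[0,0,0]},{"claw":135,"dp":[0.004,0,-0.0005],"angular":[0,0,0]},{"claw":135,"dp":[0.004,0,-0.0005],"angular":[0,0,0]},{"claw":135,"dp":[0.004,0,-0.0005],"angular":[0,0,0]},{"claw":135,"dp":[0.004,0,-0.0005],"angular":[0,0,0]},{"claw":135,"dp":[0.003,0,-0.0004],"angular":[0,0,0]},{"claw":135,"dp":[0.003,0,-0.0004],"angular":[0,0,0]}])

```text
clock: 8.6
tcp_pos: [0.5026, -0.0338, 0.0802]
orientation: [0.0, 0.498, 0.867, -0.0]
wrist_force: [1.0, -1.4, 0.9]
finger_gap: 0.0402
```

>>> play_rows(steps=[{"claw":135,"dp":[0.003,0,-0.0004],"angular":[0,0,0]},{"claw":135,"dp":[0.003,0,-0.0004],"angular":[0,0,0]},{"claw":135,"dp":[0.002,0,-0.0002],"angular":[0,0,0]},{"claw":135,"dp":[0.002,0,-0.0002],"angular":[0,0,0]},{"claw":135,"dp":[0.002,0,0],"angular":[0,0,0]},{"claw":135,"dp":[0.002,0,0],"angular":[0,0,0]},{"claw":135,"dp":[0.002,0,0],"angular":[0,0,0]},{"claw":135,"dp":[0.002,0,0],"angular":[0,0,0]}])

```text
clock: 9.27
tcp_pos: [0.4936, -0.0185, 0.0813]
orientation: [0.0, 0.498, 0.867, -0.0]
wrist_force: [0.2, -1.7, 0.6]
finger_gap: 0.0399
```

>>> play_rows(steps=[{"claw":135,"dp":[0.002,0,0],"angular":[0,0,0]},{"claw":135,"dp":[0.002,0,0],"angular":[0,0,0]},{"claw":135,"dp":[0.002,0,0],"angular":[0,0,0]},{"claw":135,"dp":[0.002,0,0],"angular":[0,0,0]},{"claw":135,"dp":[0.002,0,0],"angular":[0,0,0]},{"claw":135,"dp":[0.002,0,0],"angular":[0,0,0]},{"claw":135,"dp":[0.002,0,0],"angular":[0,0,0]},{"claw":135,"dp":[0.002,0,0],"angular":[0,0,0]}])

```text
clock: 9.93
tcp_pos: [0.4854, -0.0045, 0.0812]
orientation: [-0.0, 0.498, 0.867, -0.0]
wrist_force: [0.1, -0.7, -0.3]
finger_gap: 0.0402
```

```bash
python3 - <<'E'
from h import *
look("s5",(200,90,480,330));roller()
E
```

```text
9.9333 tcp ramp [[53.3  1.3 81.2]] F [ 0.11 -0.66 -0.33]
top 14 [124.8  82.9]
side 793 [71.2 69.5]
```

The TCP is at 53 mm, so the roller is past the crest. I'll follow it gently toward the stop.

>>> play_rows(steps=[{"claw":135,"dp":[0.002,0,0],"angular":[0,0,0]},{"claw":135,"dp":[0.002,0,0],"angular":[0,0,0]},{"claw":135,"dp":[0.002,0,0],"angular":[0,0,0]},{"claw":135,"dp":[0.002,0,0],"angular":[0,0,0]},{"claw":135,"dp":[0.002,0,0],"angular":[0,0,0]},{"claw":135,"dp":[0.002,0,0],"angular":[0,0,0]},{"claw":135,"dp":[0.002,0,0],"angular":[0,0,0]},{"claw":135,"dp":[0.002,0,0],"angular":[0,0,0]}])

```text
clock: 10.75
tcp_pos: [0.4774, 0.0092, 0.0813]
orientation: [-0.0, 0.498, 0.867, -0.0]
wrist_force: [-1.1, -0.3, 0.2]
finger_gap: 0.0398
```

```bash
python3 - <<'E'
from h import *
look("s6",(200,90,480,330));roller()
E
```

```text
10.75 tcp ramp [[69.2  1.2 81.3]] F [-1.12 -0.31  0.22]
  return _methods._mean(a, axis=axis, dtype=dtype,
  ret = ret.dtype.type(ret / rcount)
Traceback (most recent call last):
  File "h.py", line 21, in roller
    f=least_squares(lambda q:np.hypot(Q[:,0]-q[0],Q[:,2]-q[1])-.042,[x0,.07],loss='cauchy',f_scale=.002);print(n,len(Q),(f.x*1000).round(1))
ValueError: Initial guess is outside of provided bounds
```

View pics/s6.png

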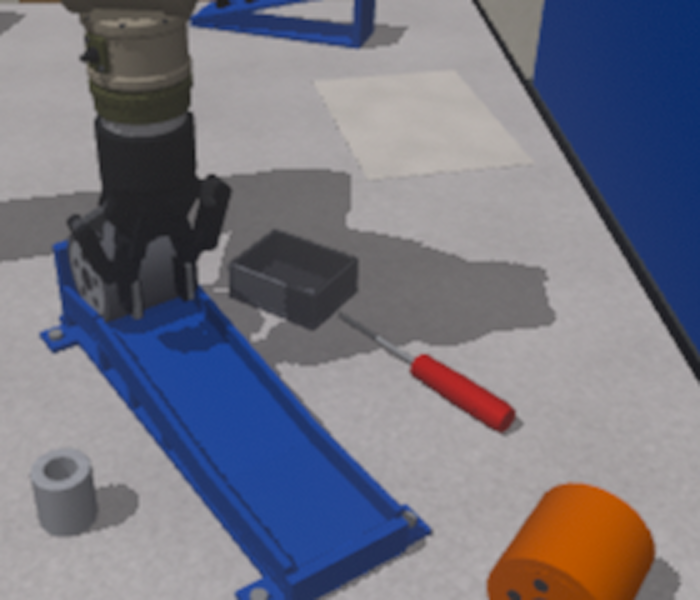

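The roller is in the dip by the end stop at crop (110,270). I'll draw the fingers straight back and then up, and check from above.

>>> play_rows(steps=[{"claw":135,"dp":[-0.002,0,0],"angular":[0,0,0]},{"claw":135,"dp":[-0.003,0,0],"angular":[0,0,0]},{"claw":135,"dp":[-0.005,0,0],"angular":[0,0,0]},{"claw":135,"dp":[-0.01,0,0],"angular":[0,0,0]},{"claw":135,"dp":[-0.015,0,0],"angular":[0,0,0]},{"claw":135,"dp":[-0.015,0,-0.01],"angular":[0,0,0]},{"claw":135,"dp":[-0.015,0,-0.02],"angular":[0,0,0]},{"claw":135,"dp":[-0.015,0,-0.03],"angular":[0,0,0]}])

```text
clock: 11.52
tcp_pos: [0.517, -0.0616, 0.1396]
orientation: [-0.002, 0.498, 0.867, -0.001]
wrist_force: [0.4, 0.2, -0.5]
finger_gap: 0.0405
```

>>> play_rows(steps=[{"claw":135,"dp":[-0.02,0,-0.03],"angular":[0,0,0]},{"claw":135,"dp":[-0.03,0,-0.03],"angular":[0,0,0]},{"claw":135,"dp":[-0.03,0,-0.03],"angular":[0,0,0]},{"claw":135,"dp":[-0.03,0,-0.03],"angular":[0,0,0]},{"claw":135,"dp":[-0.03,0,0],"angular":[0,0,0]},{"claw":135,"dp":[-0.02,0,0],"angular":[0,0,0]},{"claw":135,"dp":[0,0,0],"angular":[0,0,0]},{"claw":135,"dp":[0,0,0],"angular":[0,0,0]}])

```text
clock: 12.18
tcp_pos: [0.5981, -0.1993, 0.2587]
orientation: [-0.0, 0.499, 0.867, -0.0]
wrist_force: [-0.8, 0.8, 0.3]
finger_gap: 0.0401
```

```bash
python3 - <<'E'
from h import *
look("s7",(200,90,480,330))
for n in("top","side"):
    p,d=env.read_camera(n);R=ramp(cloud(n,p,d).reshape(-1,3));h=cv2.cvtColor(p,cv2.COLOR_RGB2HSV).reshape(-1,3)
    m=(abs(R[:,1])<.046)&(R[:,2]>.09)&(R[:,2]<.13)&(R[:,0]>.07)&(R[:,0]<.172)&(h[:,1]<90)
    Q=R[m];print(n,len(Q))
    if len(Q)<30: continue
    from scipy.optimize import least_squares
    f=least_squares(lambda q:np.hypot(Q[:,0]-q[0]-q[2]*Q[:,1],Q[:,2]-q[1])-.042,[.13,.08,0],loss='soft_l1',f_scale=.002)
    print(f.x.round(4),Q[:,1].min(),Q[:,1].max())
E
```

```text
12.1833 tcp ramp [[-171.7    2.2  258.7]] F [-0.85  0.83  0.34]
top 1273
[ 0.131   0.0814 -0.0007] -0.03966315124128257 0.04010438624933279
side 1071
[0.1288 0.0798 0.0109] -0.04197894636468064 0.03983669605546402
```

View pics/s7.png

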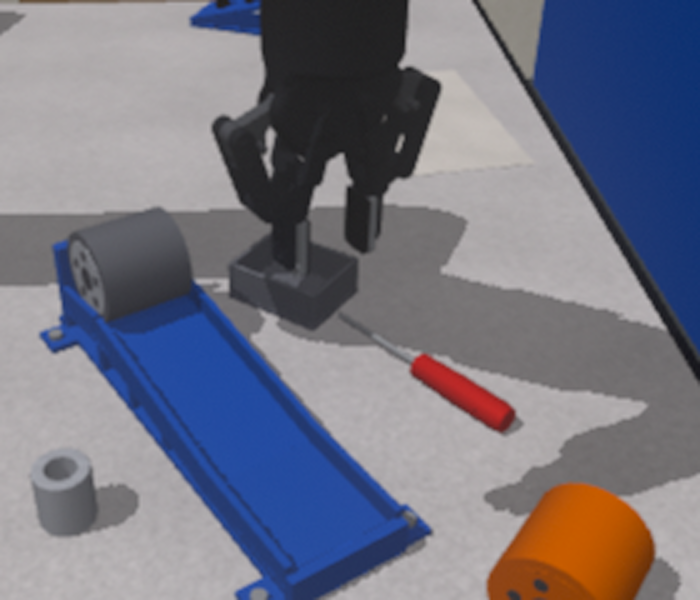

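The roller sits in the dip against the end stop at crop (130,260), the gripper is clear above the bench, and the bystanders are where they were. Handing in.

```bash
python3 -c "
from workcell import env
print(env.hand_in())"
```

```text
the job is handed in; nothing more can be done
None
```

I pushed the grey roller up the ramp with the half-open fingertips at about 25–50 mm/s and over the crest into the dip against the end stop. I then drew the fingers back and up, clear of everything, and handed in at about 12 s of the 48 s allowed; the hand-in reports no verdict.

**Final position:** both cameras put the roller within limits.

| Check | Top camera | Side camera | Target |
|---|---|---|---|
| Position along the ramp | 131.0 mm | 128.8 mm | 130 mm |
| Height | 81.4 mm | 79.8 mm | 81.5 mm |
| Axle angle off square | 0.001 rad | 0.011 rad | below 0.12 rad |

It is centred across the ramp to within about 1 mm.

**Other things on the bench:** in the last picture the sleeve, screwdriver, tray and orange look-alike had not visibly moved; I did not measure them.

**Checks that failed or disagreed:**
- **Side camera during the push:** its roller fits disagreed with the top camera because the gripper blocked the view, so I relied on the top camera and the arm's own position.
- **Fit by the end stop:** one fit failed with the gripper over the roller and too few points in view. I repeated it with the gripper clear, which gave the values above.
- **Finger contact:** I judged it from the pictures and the steady distance between gripper and roller, because the wrist forces of 1–2 N were close to the noise.

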